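# Sort lead screws by pitch on the toothed gauge

### The arm

A 6-joint arm with a two-finger parallel gripper is mounted at the origin on the work surface. World frame = base frame: x ahead of the robot, y to its left, z up, the work surface at z = 0. Lengths are in m, angles in rad, forces in N, time in s.
With the tool pointing down it reaches from about 0.275 to 0.825 m from the base axis. Payload 4.9 kg.
Tool frame: the origin (TCP) lies at the very end of the fingers, on their centre line; the grasp point (between the pads) lies 19 mm behind it; z points along the fingers, y is the direction in which the jaws open and shut (so a half turn about z gives the same grasp; the last joint's range is limited). The gripper opens to 85 mm and grips with 20 to 120 N. Pads are 22 mm wide; open, the fingers measure 114 mm over their backs; the gripper's body (76 mm by 85 mm) begins 54 mm behind the grasp point. The pads swing forward as they close: fully open they stand 13 mm farther back than shut.
Start: joints at [-1.356, 0.326, -0.193, 1.052, 0, 1.437], TCP at [0.188, -0.517, 0.231] pointing down, gripper open.
Joint ranges: [-2.65, 2.65], [-0.97, 1.79], [-1.3, 1.35], [-1.93, 2.1], [-1.47, 1.37], [-3.14, 3.14]. Speed limits (rad/s): [2.57, 2.57, 3.14, 3.14, 3.14, 3.14].

### API

Orientations are given as a 3x3 rotation matrix whose columns are the frame's x, y, z axes.
In Python, from workcell import telemetry, vision, workorder gives the robot as it stands.
- The arm moves only by the tool servo_tool, never from a script. Its argument "increments" is a list of rows, each a list of 3 entries, a list of its own where there are three numbers: the shift along the tool's x, y, z each as a share of 0.3 m, from -1 to 1, then the turn, a rotation vector about the tool's x, y, z each as a share of 90 degrees, from -1 to 1, then the opening, from 0 (shut) to 1 (fully open). A call has 1 to 20 rows; each row is the pose to reach, as a shift and turn from the pose commanded when the call began, along the tool's axes at that moment; what a row does not reach only later rows make up. A row lasts 1/10 s, in which the tool goes at most 50 mm and 8.59 degrees, less where a joint would pass 70% of its speed; a pose out of reach is approached as far as the arm can. A call with a number of a shift or a turn outside -1 to 1 is refused whole. A call with a gripper value outside its range is refused whole. The fingers move at their own pace and stop on an object; "newtons" is the grip in N (left out, the last holds). Time passes only in rows, so rows that repeat a pose let the fingers close. It gives the time, the measured TCP pose, the force and the opening at its end, in the units of the state.
- telemetry.get_obs(): the state, without advancing time (a new reading comes with each control period).
- vision.get_image(name): name is "scene" or "top"; returns a dict with "color" (480x640x3 uint8, red, green, blue), "fx", "fy", "cx", "cy" (pixels), "rvec" (rotation vector, rad) and "tvec" (3), from world to camera coordinates, as OpenCV has them. Camera axes: x right, y down, z forward; pixel columns grow to the right and rows downward; lengths in m; the calibration is good to about 2 mm. A picture is of the moment at which its call begins. There is no depth.
- workorder.hand_in(): hands the job in, once; it reports no verdict.
Trained networks look in a picture, given as the dict that the camera call returned (one of the last four; its "shot" number tells which), for a name from the list of things; names that differ only in an ending like _2 or _b are one class to them, and where a whole thing is asked for, a point or a joint stands for the part that bears it (a point fixed in the world has none). Each returns a list of dicts, best first, with "conf" (0 to 1); they miss things now and then, are a little off and sometimes report something else, mostly with a low value. They report only what shows in the picture. A call takes as long as a camera call. They do not tell look-alikes from the thing itself.
- vision.look_for(picture, label): "centre" ([row, column] in pixels, amid what is visible of it).
- vision.pinpoint(picture, label): "centre" ([row, column] in pixels: a listed point, or the origin of a listed thing).
The state is a dict: "t": time; "q": joint angles; "joint_velocities": joint speeds; "tau": joint torques, N m; "position": TCP position; "tool_rot": TCP orientation; "ft_force": force on the tool from outside, world axes, zero at the start; "ft_torque": the same for the moment, N m; "opening": finger opening in m.
Only numpy, scipy, OpenCV 4.12 (cv2) and the standard library are available. Lean on these libraries where they do the work, as an engineer would, in place of code of your own. Each camera call takes 0.05 s, during which the arm holds its last target. There are 200 camera calls.

### The job

Three lead screws lie about the repair bench: sort them on the gauge plate by thread pitch. Lay each one in the trough whose teeth match its thread, threaded tip towards the trough's end wall and hex end overhanging the open end, so that its whole thread drops fully home between the teeth, and let go. Leave the spray can, the solder spool, the glue bottle and the phone where they are.

Things in the scene. Friction and masses are not known exactly. Their poses are not given: they have to be found in the camera images.
- screw_fine: Loose steel lead screw, 114 mm, 0.17 kg, 7 ring ridges at 8 mm pitch (roll is of no account). Origin on its axis at mid-length, 11 mm above the bench; +x to the threaded tip. Thread x -2 to +57 mm, dia. 22, core 15, ridges centred on x = +27. Plain shank to grip: x -46 to -2, dia. 14. Hex end: x -57 to -46, 22 across flats. Centre of mass near x = +10.
- screw_medium: Loose steel lead screw, 114 mm, 0.17 kg, 6 ring ridges at 10 mm pitch (roll is of no account). Origin on its axis at mid-length, 11 mm above the bench; +x to the threaded tip. Thread x -2 to +57 mm, dia. 22, core 15, ridges centred on x = +27. Plain shank to grip: x -46 to -2, dia. 14. Hex end: x -57 to -46, 22 across flats. Centre of mass near x = +10.
- screw_coarse: Loose steel lead screw, 114 mm, 0.17 kg, 5 ring ridges at 13 mm pitch (roll is of no account). Origin on its axis at mid-length, 11 mm above the bench; +x to the threaded tip. Thread x -2 to +57 mm, dia. 22, core 15, ridges centred on x = +27. Plain shank to grip: x -46 to -2, dia. 14. Hex end: x -57 to -46, 22 across flats. Centre of mass near x = +10.
- gauge_fine_seat (a point): Trough with 7 gaps between teeth at 8 mm pitch, toothed from x = -2 to +63 mm. This point: where the seated screw's origin lies, 36 mm above the bench; +x: where its tip points (to the end wall), z up. Lowered within 1.8 mm of this point along x, the ridges slide home (play 0.7 mm); else, or in a wrong trough, the screw rides about 4.5 mm high.
- gauge_medium_seat (a point): Trough with 6 gaps between teeth at 10 mm pitch, toothed from x = -4 to +63 mm. This point: where the seated screw's origin lies, 36 mm above the bench; +x: where its tip points (to the end wall), z up. Lowered within 2.8 mm of this point along x, the ridges slide home (play 0.7 mm); else, or in a wrong trough, the screw rides about 4.5 mm high.
- gauge_coarse_seat (a point): Trough with 5 gaps between teeth at 13 mm pitch, toothed from x = -6 to +63 mm. This point: where the seated screw's origin lies, 36 mm above the bench; +x: where its tip points (to the end wall), z up. Lowered within 4.3 mm of this point along x, the ridges slide home (play 0.7 mm); else, or in a wrong trough, the screw rides about 4.5 mm high.
- gauge_plate: Fixed plate, 150 x 236 x 8 mm, origin under its centre, with the three parallel steel troughs 72 mm apart along its y, in changing order; its x is theirs. Each is an open 90-degree V, 46 mm wide, rim 2.4 mm above its seat point; 3.2 mm sloped teeth cross it. End wall at x = +63 mm of the seat point, 10 mm above it, 6 mm past the tip. Shank and hex overhang freely.
- cleaner_can: Bystander: loose upright yellow can, dia. 52 mm, 148 mm tall, origin under its centre.
- solder_spool: Bystander: loose grey solder spool standing on its flange, dia. 60 mm, 45 mm tall, origin under its centre.
- glue_bottle: Bystander: loose upright white bottle, dia. 40 mm, 95 mm tall, origin under its centre.
- phone: Bystander: loose phone lying flat, 150 x 72 x 9 mm, origin under its centre.
There are look-alikes about, which are no part of the job. Leave any pink or red look-alike of the screw_fine alone.

How it is judged:
At the end, for the whole second after the job is handed in: Each screw lies released and at rest in the trough of its own pitch: its origin within 6.5 mm along, 2.5 mm across and 2 mm above (3 mm below) that trough's seat point, threaded tip towards the end wall, its axis within 0.06 rad of the trough's (x of screw_fine in the frame of gauge_fine_seat between -0.0065 and 0.0065 m and y of screw_fine in the frame of gauge_fine_seat between -0.0025 and 0.0025 m and z of screw_fine in the frame of gauge_fine_seat between -0.003 and 0.002 m and angle between the x axis of screw_fine and the x axis of gauge_fine_seat, either way round below 0.06 rad and linear speed of each of screw_fine, screw_medium, screw_coarse below 0.02 m/s and contact force between each of screw_fine, screw_medium, screw_coarse and the fingers below 0.1 N and x of screw_medium in the frame of gauge_medium_seat between -0.0065 and 0.0065 m and y of screw_medium in the frame of gauge_medium_seat between -0.0025 and 0.0025 m and z of screw_medium in the frame of gauge_medium_seat between -0.003 and 0.002 m and angle between the x axis of screw_medium and the x axis of gauge_medium_seat, either way round below 0.06 rad and x of screw_coarse in the frame of gauge_coarse_seat between -0.0065 and 0.0065 m and y of screw_coarse in the frame of gauge_coarse_seat between -0.0025 and 0.0025 m and z of screw_coarse in the frame of gauge_coarse_seat between -0.003 and 0.002 m and angle between the x axis of screw_coarse and the x axis of gauge_coarse_seat, either way round below 0.06 rad); the robot touches nothing.
It fails at once if the cleaner can is shifted by 25 mm or more, or tipped (distance of cleaner_can from where it was at the start of the episode above 0.025 m or angle between cleaner_can's own z axis and vertical above 0.4 rad).
It fails at once if the solder spool is shifted by 25 mm or more, or tipped (distance of solder_spool from where it was at the start of the episode above 0.025 m or angle between solder_spool's own z axis and vertical above 0.4 rad).
It fails at once if the phone is shifted by 25 mm or more, or tipped (distance of phone from where it was at the start of the episode above 0.025 m or angle between phone's own z axis and vertical above 0.4 rad).
It fails at once if the glue bottle is shifted by 25 mm or more, or tipped (distance of glue_bottle from where it was at the start of the episode above 0.025 m or angle between glue_bottle's own z axis and vertical above 0.4 rad).
It also fails if it takes over 72 s, if anything falls off the work surface, if the arm or the gripper's body presses on something with over 40 N, if the wrist force passes 120 N, or if a joint passes its speed limit or range.

## Working session

There is one attempt and no reset: what is moved stays moved. The work goes in short steps, Python scripts to look and compute and a tool call to move; the robot and the scene stay as the last step left them, time stands still between calls to the robot, and variables do not carry over. Pictures are saved under pics/ and viewed, about 8 in all and at most 12, crops included, and the job is handed in when it is done.

Besides the shell and the picture viewer there is one more tool, called after "Request:" in YAML: its name, and indented under it one key for each argument. servo_tool: Moves the arm, as the interface text tells. Shift numbers are shares of 0.3 m and turn numbers shares of 90 degrees, none past 1 either way. Its arguments: {"type":"object","properties":{"increments":{"type":"array","items":{"type":"array"}},"newtons":{"type":"number"}},"required":["increments"]}

```bash
mkdir -p pics
cat > h.py <<'E'
import numpy as np, cv2
from workcell import telemetry, vision, workorder
def cam(p):
    R=cv2.Rodrigues(np.array(p["rvec"],float))[0]; t=np.array(p["tvec"],float).ravel()
    K=np.array([[p["fx"],0,p["cx"]],[0,p["fy"],p["cy"]],[0,0,1.]]); return K,R,t
def ray(p,rc,z):
    K,R,t=cam(p); d=R.T@np.linalg.inv(K)@np.array([rc[1],rc[0],1.]); c=-R.T@t
    return c+d*(z-c[2])/d[2]
def proj(p,X):
    K,R,t=cam(p); q=K@(R@np.array(X,float)+t); return q[1]/q[2],q[0]/q[2]
E
python3 - <<'E'
from h import *
for n in ["top","scene"]:
    p=vision.get_image(n); cv2.imwrite(f"pics/{n}0.png",p["color"][:,:,::-1])
    K,R,t=cam(p); print(n,K[0,0],(-R.T@t).round(3),R.round(2).tolist())
    for l,z in [("screw_fine",.011),("screw_medium",.011),("screw_coarse",.011),("gauge_fine_seat",.036),("gauge_medium_seat",.036),("gauge_coarse_seat",.036),("gauge_plate",0)]:
        for d in vision.pinpoint(p,l)[:4]: print(l,round(d["conf"],2),np.round(d["centre"]),ray(p,d["centre"],z)[:2].round(4))
E
```

```text
top 575.304380232224 [ 0.375 -0.06   1.172] [[0.02, -1.0, -0.01], [-0.99, -0.01, -0.14], [0.14, 0.01, -0.99]]
screw_fine 0.97 [366. 447.] [ 0.2633 -0.2982]
screw_fine 0.95 [311. 394.] [ 0.3675 -0.1944]
screw_fine 0.92 [241. 355.] [ 0.5066 -0.1145]
screw_fine 0.73 [119. 403.] [ 0.7654 -0.2134]
screw_medium 0.51 [260. 442.] [ 0.4715 -0.2916]
screw_coarse 0.88 [260. 444.] [ 0.472 -0.295]
gauge_fine_seat 0.62 [227. 198.] [0.527  0.2002]
gauge_medium_seat 0.86 [227. 162.] [0.5274 0.2716]
gauge_coarse_seat 0.68 [233. 229.] [0.5173 0.1369]
gauge_plate 0.73 [230. 200.] [0.5263 0.203 ]
scene 516.9068730006773 [1.035 0.207 1.077] [[-0.47, 0.88, 0.01], [0.76, 0.41, -0.5], [-0.45, -0.23, -0.86]]
screw_fine 0.93 [313. 216.] [ 0.763  -0.2134]
screw_fine 0.81 [145. 300.] [ 0.2554 -0.2911]
screw_fine 0.79 [245. 314.] [ 0.5072 -0.1097]
screw_fine 0.7 [240. 209.] [ 0.616  -0.3343]
screw_medium 0.55 [265. 258.] [ 0.6168 -0.1975]
screw_coarse 0.59 [268. 256.] [ 0.6261 -0.1971]
screw_coarse 0.54 [206. 255.] [ 0.4809 -0.2899]
gauge_fine_seat 0.66 [307. 434.] [0.5316 0.2042]
gauge_medium_seat 0.77 [320. 463.] [0.5285 0.271 ]
gauge_coarse_seat 0.93 [290. 401.] [0.5279 0.1243]
gauge_coarse_seat 0.34 [375. 342.] [0.7593 0.0969]
gauge_plate 0.98 [311. 433.] [0.5243 0.2066]
gauge_plate 0.69 [243. 312.] [ 0.5006 -0.1183]
```

View pics/top0.png

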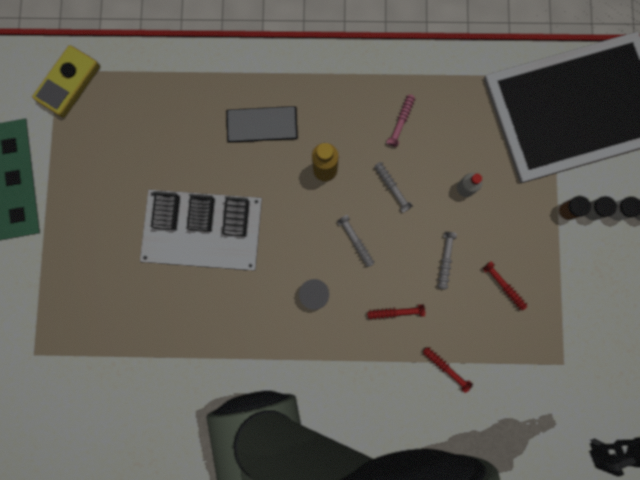

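View pics/scene0.png

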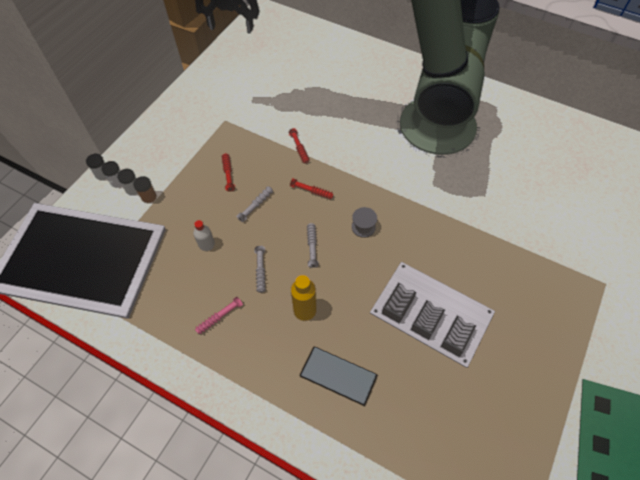

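```bash
cat > meas.py <<'E'
from h import *
def rect(p,c,yaw,L,W,z,s=4):
    # metric patch: rows across, cols along axis; s px/mm
    xs=(np.arange(L*s)/s-L/2)/1e3; ys=-(np.arange(W*s)/s-W/2)/1e3
    X,Y=np.meshgrid(xs,ys); wx=c[0]+X*np.cos(yaw)-Y*np.sin(yaw); wy=c[1]+X*np.sin(yaw)+Y*np.cos(yaw)
    K,R,t=cam(p); q=np.stack([wx,wy,np.full_like(wx,z)],-1)@R.T+t; q=q@K.T
    return cv2.remap(p["color"],(q[...,0]/q[...,2]).astype(np.float32),(q[...,1]/q[...,2]).astype(np.float32),cv2.INTER_CUBIC)
def screw(p,c,z=.011):
    """metric patch at z around c, grey blob -> centre, yaw (undirected), length"""
    im=rect(p,c,0,150,150,z); h=cv2.cvtColor(im,cv2.COLOR_RGB2HSV)
    m=((h[...,1]<55)).astype(np.uint8)
    m=cv2.morphologyEx(m,cv2.MORPH_OPEN,np.ones((9,9)))
    n,lab,st,ce=cv2.connectedComponentsWithStats(m)
    i=1+np.argmin(np.linalg.norm(ce[1:]-300,axis=1)-0.02*st[1:,4].clip(0,5000))
    pts=np.argwhere(lab==i)[:,::-1].astype(np.float32)
    (cx,cy),(w,hh),a=cv2.minAreaRect(pts)
    mu=pts.mean(0); d=np.linalg.svd(np.cov((pts-mu).T))[0][:,0]
    yaw=np.arctan2(-d[1],d[0]); 
    return np.array([c[0]+(cx-300)/4e3,c[1]-(cy-300)/4e3]),yaw,max(w,hh)/4,min(w,hh)/4
E
python3 - <<'E'
from meas import *
rows=[]
ps={n:vision.get_image(n) for n in["top","scene"]}
for c0 in [(.617,-.193),(.507,-.112),(.475,-.294)]:
    r=[]
    for n,p in ps.items():
        c,y,L,W=screw(p,c0); print(n,c0,c.round(4),round(float(y),3),L,W)
        r.append(rect(p,c,y,130,30,.011,3))
    rows.append(np.hstack(r))
r=[]
for n,p in ps.items():
    im=rect(p,(.55,.20),0,130,236,.038,3); im=cv2.rotate(im,cv2.ROTATE_90_COUNTERCLOCKWISE); r.append(im[:, :])
a=np.vstack(rows); cv2.imwrite("pics/scr.png",a[:,:,::-1])
b=np.vstack(r);print(a.shape,b.shape)
b=cv2.resize(b,None,fx=.75,fy=.75)
cv2.imwrite("pics/tr.png",b[:,:,::-1])
E
```

```text
top (0.617, -0.193) [ 0.6216 -0.1902] -2.554 122.39645385742188 33.837623596191406
scene (0.617, -0.193) [ 0.6222 -0.1896] -2.554 123.57974243164062 27.032108306884766
top (0.507, -0.112) [ 0.508  -0.1166] -2.582 123.44086456298828 32.89548873901367
scene (0.507, -0.112) [ 0.508  -0.1135] -2.587 124.00257110595703 26.112768173217773
top (0.475, -0.294) [ 0.4738 -0.301 ] 3.0 126.7066421508789 38.533103942871094
scene (0.475, -0.294) [ 0.4724 -0.2954] 2.992 122.78895568847656 28.31480598449707
(270, 780, 3) (780, 708, 3)
```

View pics/scr.png

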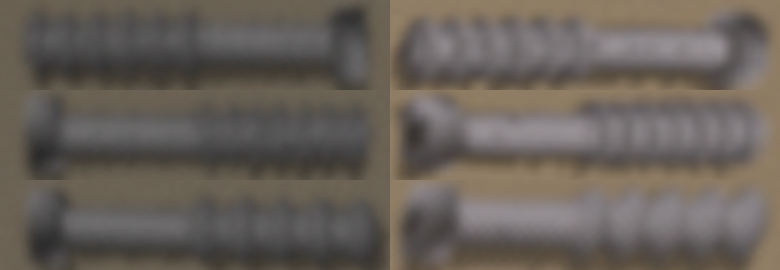

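View pics/tr.png

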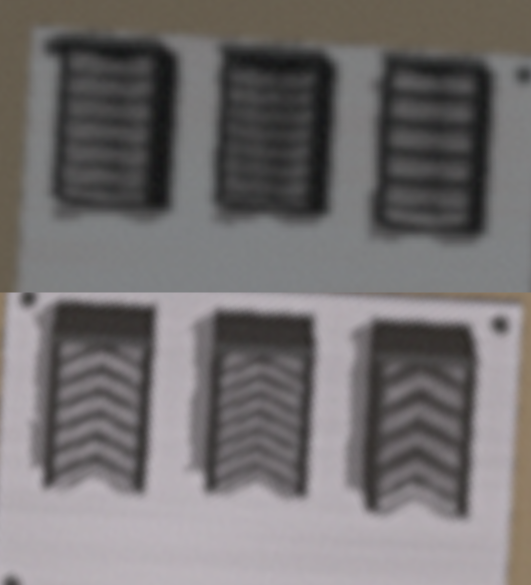

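Scene shows: screw at (0.62,-0.19) has 6 ridges (medium), (0.51,-0.115) has 7 (fine), (0.473,-0.297) has 5 (coarse). Troughs from +y: medium, fine, coarse, with the end walls away from the robot. Next come the plate fit, a pitch check and the first pick pose.

Run:
```python
from meas import *
o=telemetry.get_obs(); print(o["q"],np.round(o["position"],4),np.round(o["tool_rot"],3).tolist())
ps={n:vision.get_image(n) for n in["top","scene"]}
for n,p in ps.items():
    im=rect(p,(.525,.203),0,300,300,.008,3); h=cv2.cvtColor(im,cv2.COLOR_RGB2HSV)
    m=((h[...,1]<40)&(h[...,2]>(100 if n=="top" else 140))).astype(np.uint8); m=cv2.morphologyEx(m,cv2.MORPH_OPEN,np.ones((7,7)))
    k=cv2.connectedComponentsWithStats(m); i=1+np.argmax(k[2][1:,4]); pts=np.argwhere(k[1]==i)[:,::-1].astype(np.float32)
    r=cv2.minAreaRect(pts); print(n,"plate",.525+(r[0][0]-450)/3e3,.203-(r[0][1]-450)/3e3,np.array(r[1])/3,r[2])
    # pitch spectra for screws
    for nm,c,y in [("A",(.622,-.190),.588),("B",(.508,-.1145),-2.585),("C",(.473,-.297),2.995+0)]:
        s=rect(p,c,y,130,16,.016,4).mean(2)[8:56].mean(0); s=s[(65+2)*4:(65+55)*4]; s=s-np.poly1d(np.polyfit(range(len(s)),s,2))(range(len(s)))
        q=np.arange(6,16,.25); x=np.arange(len(s))/4; a=[abs((s*np.exp(2j*np.pi*x/t)).sum()) for t in q]; print(n,nm,"pitch",q[np.argmax(a)])
```

```text
[-1.35619518e+00  3.26129697e-01 -1.92595712e-01  1.05202425e+00
 -2.17146438e-07  1.43661185e+00] [ 0.188  -0.5169  0.2313] [[0.94, 0.342, 0.0], [0.342, -0.94, -0.0], [-0.0, 0.0, -1.0]]
top plate 0.5272727864583333 0.20015885416666668 [152.88305664 239.68359375] 3.438530683517456
top A pitch 10.0
top B pitch 8.0
top C pitch 13.0
scene plate 0.5285153198242187 0.20433658854166667 [151.05366007 237.42671712] 3.374077081680298
scene A pitch 9.75
scene B pitch 8.0
scene C pitch 13.25
```

```bash
cat >> h.py <<'E'
from scipy.spatial.transform import Rotation as Ro
def plan(pos,yaw,obs=None):
    o=obs or telemetry.get_obs(); R=np.array(o["tool_rot"]); d=R.T@(np.array(pos)-o["position"])
    c,s=np.cos(yaw),np.sin(yaw); T=np.array([[c,s,0],[s,-c,0],[0,0,-1.]])
    w=Ro.from_matrix(R.T@T).as_rotvec(); n=abs(d).max()/.3
    print("shift",(d/.3).round(4).tolist(),"turn",(w/(np.pi/2)).round(4).tolist(),"rows",np.ceil(np.linalg.norm(d)/.05),np.ceil(np.linalg.norm(w)/.15))
E
python3 - <<'E'
from h import *
plan((.4967,-.3005,.12),-.147); plan((.4967,-.3005,.003),-.147)
E
```

```text
shift [1.2136, -0.3262, 0.371] turn [-0.0, 0.0, 0.3156] rows 8.0 4.0
shift [1.2136, -0.3262, 0.761] turn [-0.0, 0.0, 0.3156] rows 9.0 4.0
```

Request:
servo_tool:
  increments:
    - [[0.98,-0.26,0.3],[0,0,0.3156],0.5]
    - [[0.98,-0.26,0.3],[0,0,0.3156],0.5]
    - [[0.98,-0.26,0.3],[0,0,0.3156],0.5]
    - [[0.98,-0.26,0.3],[0,0,0.3156],0.5]
    - [[0.98,-0.26,0.3],[0,0,0.3156],0.5]
    - [[0.98,-0.26,0.3],[0,0,0.3156],0.5]
    - [[0.98,-0.26,0.3],[0,0,0.3156],0.5]
    - [[0.98,-0.26,0.3],[0,0,0.3156],0.5]
  newtons: 80

```text
t: 1.8
position: [0.4396, -0.3401, 0.14]
tool_rot: [[0.99, -0.141, -0.001], [-0.141, -0.99, 0.002], [-0.001, -0.002, -1.0]]
ft_force: [0.6, -0.3, 0.1]
opening: 0.0425
```

Run:
```python
from h import *
plan((.4967,-.3005,.07),-.147); plan((.4967,-.3005,.003),-.147)
```

```text
shift [0.17, -0.1572, 0.2333] turn [-0.0012, 0.0006, 0.0034] rows 2.0 1.0
shift [0.1702, -0.1568, 0.4567] turn [-0.0012, 0.0006, 0.0034] rows 4.0 1.0
```

Request:
servo_tool:
  increments:
    - [[0.17,-0.157,0.1],[0,0,0.0034],0.5]
    - [[0.17,-0.157,0.2],[0,0,0.0034],0.5]
    - [[0.17,-0.157,0.32],[0,0,0.0034],0.5]
    - [[0.17,-0.157,0.4],[0,0,0.0034],0.5]
    - [[0.17,-0.157,0.44],[0,0,0.0034],0.5]
    - [[0.17,-0.157,0.455],[0,0,0.0034],0.5]
    - [[0.17,-0.157,0.455],[0,0,0.0034],0.5]
    - [[0.17,-0.157,0.455],[0,0,0.0034],0.0]
    - [[0.17,-0.157,0.455],[0,0,0.0034],0.0]
    - [[0.17,-0.157,0.455],[0,0,0.0034],0.0]
    - [[0.17,-0.157,0.455],[0,0,0.0034],0.0]
    - [[0.17,-0.157,0.455],[0,0,0.0034],0.0]
    - [[0.17,-0.157,0.455],[0,0,0.0034],0.0]
  newtons: 80

```text
t: 3.1
position: [0.4958, -0.305, 0.0064]
tool_rot: [[0.988, -0.152, 0.002], [-0.152, -0.988, -0.002], [0.002, 0.002, -1.0]]
ft_force: [-1.8, -0.2, 6.3]
opening: 0.0106
```

Run:
```python
from h import *
plan((.4967,-.3005,.11),-.147);plan((.44,-.15,.13),-.147+1.5)
```

```text
shift [0.0013, -0.0145, -0.3455] turn [0.0012, -0.0013, -0.0033] rows 3.0 1.0
shift [-0.2614, -0.4816, -0.4136] turn [0.002, -0.0002, -0.9582] rows 5.0 11.0
```

Run:
```python
from meas import *
ps=[vision.get_image(n) for n in["top","scene"]]
o=telemetry.get_obs(); print(o["position"],o["opening"],o["ft_force"],o["ft_torque"],np.round(o["joint_velocities"],3))
a=np.hstack([rect(p,(.473,-.297),2.995,180,120,.011,2) for p in ps]); cv2.imwrite("pics/g1.png",a[:,:,::-1])
```

```text
[ 0.49582182 -0.30497072  0.00635375] 0.01097704083560311 [-0.69976018 -0.40667653  5.56503713] [-0.03404401  0.25739926  0.03767423] [-0.001 -0.001  0.     0.     0.     0.   ]
```

View pics/g1.png

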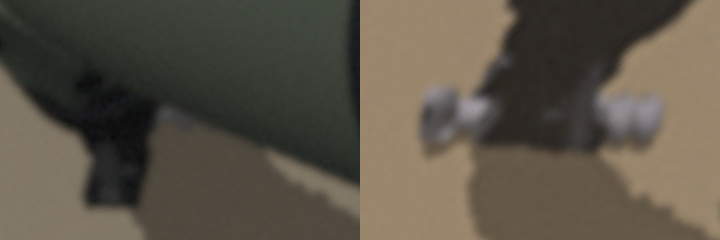

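Request:
servo_tool:
  increments:
    - [[0,0,0],[0,0,0],0.3]
    - [[0,0,0],[0,0,0],0.3]
    - [[0,0,0.008],[0,0,0],0.3]
    - [[0,0,0.013],[0,0,0],0.3]
    - [[0,0,0.013],[0,0,0],0.3]
    - [[0,0,0.013],[0,0,0],0.3]
  newtons: 80

```text
t: 3.8
position: [0.4948, -0.3039, 0.0006]
tool_rot: [[0.988, -0.152, -0.0], [-0.152, -0.988, 0.0], [-0.0, -0.0, -1.0]]
ft_force: [-0.2, -0.2, 0.6]
opening: 0.0256
```

Request:
servo_tool:
  increments:
    - [[0,0,0],[0,0,0],0]
    - [[0,0,0],[0,0,0],0]
    - [[0,0,0],[0,0,0],0]
    - [[0,0,0],[0,0,0],0]
    - [[0,0,0],[0,0,0],0]

```text
t: 4.3
position: [0.495, -0.3041, 0.001]
tool_rot: [[0.988, -0.152, 0.0], [-0.152, -0.988, -0.0], [0.0, 0.0, -1.0]]
ft_force: [0.2, 0.3, 1.5]
opening: 0.0109
```

Request:
servo_tool:
  increments:
    - [[0,0,-0.05],[0,0,0],0]
    - [[0,0,-0.15],[0,0,0],0]
    - [[0,0,-0.3],[0,0,0],0]
    - [[-0.127,-0.5,-0.43],[0,0,-1],0]
    - [[-0.127,-0.5,-0.43],[0,0,-1],0]
    - [[-0.127,-0.5,-0.43],[0,0,-1],0]
    - [[-0.127,-0.5,-0.43],[0,0,-1],0]
    - [[-0.127,-0.5,-0.43],[0,0,-1],0]
    - [[-0.127,-0.5,-0.43],[0,0,-1],0]
    - [[-0.127,-0.5,-0.43],[0,0,-1],0]
    - [[-0.127,-0.5,-0.43],[0,0,-1],0]
    - [[-0.127,-0.5,-0.43],[0,0,-1],0]
    - [[-0.127,-0.5,-0.43],[0,0,-1],0]
    - [[-0.127,-0.5,-0.43],[0,0,-1],0]
    - [[-0.127,-0.5,-0.43],[0,0,-1],0]
    - [[-0.127,-0.5,-0.43],[0,0,-1],0]
    - [[-0.127,-0.5,-0.43],[0,0,-1],0]

```text
t: 6.0
position: [0.48, -0.1498, 0.1298]
tool_rot: [[0.153, 0.988, -0.0], [0.988, -0.153, 0.0], [0.0, -0.0, -1.0]]
ft_force: [-0.3, -0.2, -1.1]
opening: 0.0112
```

Run:
```python
from h import *
o=telemetry.get_obs();print(o["opening"],o["q"].round(2) if hasattr(o["q"],"round") else o["q"])
y=np.arctan2(o["tool_rot"][1][0],o["tool_rot"][0][0]);print(y)
plan((.49,.131,.13),y+1.5)
```

```text
0.011175996234867678 [-0.45  0.34 -0.46  0.77  0.    1.27]
1.417480010174389
shift [0.9303, -0.1099, -0.0006] turn [-0.0, -0.0002, -0.9549] rows 6.0 11.0
```

Request:
servo_tool:
  increments:
    - [[0.93,-0.11,0],[0,0,-1],0]
    - [[0.93,-0.11,0],[0,0,-1],0]
    - [[0.93,-0.11,0],[0,0,-1],0]
    - [[0.93,-0.11,0],[0,0,-1],0]
    - [[0.93,-0.11,0],[0,0,-1],0]
    - [[0.93,-0.11,0],[0,0,-1],0]
    - [[0.93,-0.11,0],[0,0,-1],0]
    - [[0.93,-0.11,0],[0,0,-1],0]
    - [[0.93,-0.11,0],[0,0,-1],0]
    - [[0.93,-0.11,0],[0,0,-1],0]
    - [[0.93,-0.11,0],[0,0,-1],0]
    - [[0.93,-0.11,0],[0,0,-1],0]
    - [[0.93,-0.11,0],[0,0,-1],0]

```text
t: 7.3
position: [0.4897, 0.1308, 0.1298]
tool_rot: [[-0.988, 0.154, -0.0], [0.154, 0.988, 0.0], [0.0, -0.0, -1.0]]
ft_force: [-0.6, -0.6, -2.7]
opening: 0.0112
```

Run:
```python
from h import *
plan((.4997,.1314,.055),np.pi-.06)
```

```text
shift [-0.0326, 0.007, 0.2495] turn [0.0, -0.0001, -0.06] rows 2.0 1.0
```

Request:
servo_tool:
  increments:
    - [[-0.0326,0.007,0.12],[0,0,-0.06],0]
    - [[-0.0326,0.007,0.22],[0,0,-0.06],0]
    - [[-0.0326,0.007,0.25],[0,0,-0.06],0]
    - [[-0.0326,0.007,0.25],[0,0,-0.06],0]
    - [[-0.0326,0.007,0.25],[0,0,-0.06],0]

```text
t: 7.8
position: [0.5003, 0.1315, 0.0557]
tool_rot: [[-0.998, 0.059, 0.001], [0.059, 0.998, 0.0], [-0.001, 0.0, -1.0]]
ft_force: [0.8, -1.2, 0.1]
opening: 0.0113
```

```bash
cat >> meas.py <<'E'
def view(c,tag,z1,z2=.0385,yaw=-.06):
    ps=[vision.get_image(n) for n in["top","scene"]]
    o=telemetry.get_obs(); print(np.round(o["position"],4),np.arctan2(o["tool_rot"][1][0],o["tool_rot"][0][0]))
    rows=[]
    for z in (z1,z2): rows.append(np.hstack([rect(p,c,yaw,130,70,z,3) for p in ps]))
    a=np.vstack(rows)
    for x in range(-60,66,10):   # ticks: mm from c along trough
        for k in (0,390): cv2.line(a,(int((x+65)*3)+k,0),(int((x+65)*3)+k,14 if x==0 else 6),(255,0,0),1)
    a=cv2.convertScaleAbs(a,alpha=1.5); cv2.imwrite(f"pics/{tag}.png",a[:,:,::-1]); return ps
E
python3 - <<'E'
from meas import *
ps=view((.5237,.130),"v1",.065)
for p in ps:
    for l,z in (("screw_coarse",.065),("gauge_coarse_seat",.036),("gauge_fine_seat",.036),("gauge_medium_seat",.036)):
        for d in vision.pinpoint(p,l)[:2]: print(l,round(d["conf"],2),ray(p,d["centre"],z)[:2].round(4))
E
```

```text
[0.5009 0.1316 0.0563] 3.0832401591910696
screw_coarse 0.71 [0.5231 0.1277]
gauge_coarse_seat 0.69 [0.7399 0.0776]
gauge_coarse_seat 0.67 [0.5196 0.1318]
screw_coarse 0.55 [0.5304 0.1276]
gauge_coarse_seat 0.73 [0.5238 0.1293]
gauge_coarse_seat 0.33 [ 0.5222 -0.1058]
gauge_fine_seat 0.85 [0.5303 0.1966]
gauge_medium_seat 0.88 [0.5288 0.2729]
gauge_medium_seat 0.34 [ 0.4294 -0.0154]
```

View pics/v1.png

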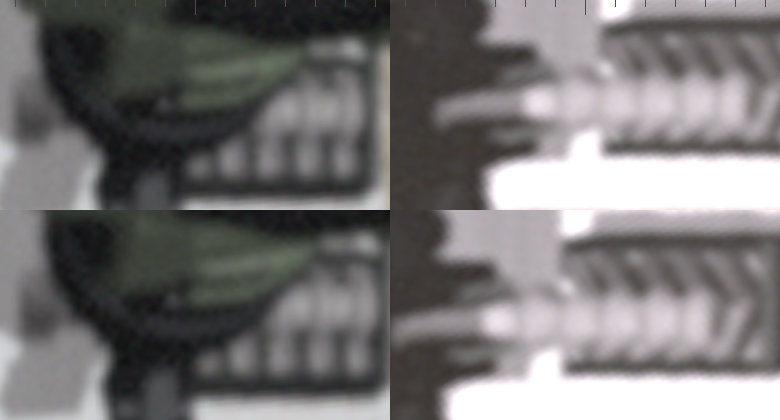

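Request:
servo_tool:
  increments:
    - [[0,0,0.04],[0,0,0],0]
    - [[0,0,0.06],[0,0,0],0]
    - [[0,0,0.075],[0,0,0],0]
    - [[0,0,0.085],[0,0,0],0]
    - [[0,0,0.085],[0,0,0],0]

```text
t: 8.8
position: [0.4994, 0.1314, 0.0287]
tool_rot: [[-0.998, 0.058, -0.001], [0.058, 0.998, -0.0], [0.001, -0.0, -1.0]]
ft_force: [-0.1, 0.1, -0.8]
opening: 0.0108
```

Request:
servo_tool:
  increments:
    - [[0,0,0.005],[0,0,0],0]
    - [[0,0,0.01],[0,0,0],0]
    - [[0,0,0.013],[0,0,0],0]
    - [[0,0,0.013],[0,0,0],0]

```text
t: 9.2
position: [0.5002, 0.1318, 0.0259]
tool_rot: [[-0.998, 0.058, 0.001], [0.058, 0.998, 0.001], [-0.001, 0.001, -1.0]]
ft_force: [-0.5, 1.3, 2.6]
opening: 0.0108
```

Request:
servo_tool:
  increments:
    - [[0,0,0],[0,0,0],0.3]
    - [[0,0,0],[0,0,0],0.3]
    - [[0,0,0],[0,0,0],0.35]
    - [[0,0,-0.1],[0,0,0],0.35]
    - [[0,0,-0.25],[0,0,0],0.35]
    - [[0,0,-0.35],[0,0,0],0.4]
    - [[0,0,-0.35],[0,0,0],0.4]
    - [[0,0,-0.35],[0,0,0],0.4]

```text
t: 10.0
position: [0.5002, 0.1314, 0.131]
tool_rot: [[-0.998, 0.058, 0.002], [0.058, 0.998, 0.0], [-0.002, 0.0, -1.0]]
ft_force: [-0.5, 0.4, -0.3]
opening: 0.034
```

Run:
```python
from h import *
o=telemetry.get_obs();print(o["q"])
# B
c=np.array([.508,-.1140]);t=-2.585;g=c-.024*np.array([np.cos(t),np.sin(t)]);print(g)
plan((*g,.13),t+np.pi)
```

```text
[ 1.14149490e-01  3.57858007e-01 -4.26016221e-01  7.85310796e-01
 -1.63638454e-04  1.72290791e-01]
[ 0.52837744 -0.10132089]
shift [-0.1388, -0.7689, 0.0033] turn [0.0013, 0.0003, 1.6086] rows 5.0 17.0
```

Request:
servo_tool:
  increments:
    - [[-0.1388,-0.769,0],[0,0,0.8],0.4]
    - [[-0.1388,-0.769,0],[0,0,0.8],0.4]
    - [[-0.1388,-0.769,0],[0,0,0.8],0.4]
    - [[-0.1388,-0.769,0],[0,0,0.8],0.4]
    - [[-0.1388,-0.769,0],[0,0,0.8],0.4]
    - [[-0.1388,-0.769,0],[0,0,0.8],0.4]
    - [[-0.1388,-0.769,0],[0,0,0.8],0.4]
    - [[-0.1388,-0.769,0],[0,0,0.8],0.4]
    - [[-0.1388,-0.769,0],[0,0,0.8],0.4]
    - [[-0.1388,-0.769,0],[0,0,0.8],0.4]

```text
t: 11.0
position: [0.5266, -0.101, 0.1286]
tool_rot: [[-0.253, 0.967, -0.003], [0.967, 0.253, 0.001], [0.002, -0.003, -1.0]]
ft_force: [-0.3, -0.6, -0.5]
opening: 0.034
```

Request:
servo_tool:
  increments:
    - [[0,0,0],[0,0,0.8086],0.4]
    - [[0,0,0],[0,0,0.8086],0.4]
    - [[0,0,0],[0,0,0.8086],0.4]
    - [[0,0,0],[0,0,0.8086],0.4]
    - [[0,0,0],[0,0,0.8086],0.4]
    - [[0,0,0],[0,0,0.8086],0.4]
    - [[0,0,0],[0,0,0.8086],0.4]
    - [[0,0,0],[0,0,0.8086],0.4]
    - [[0,0,0],[0,0,0.8086],0.4]
    - [[0,0,0],[0,0,0.8086],0.4]
    - [[0,0,0],[0,0,0.8086],0.4]
    - [[0,0,0],[0,0,0.8086],0.4]

```text
t: 12.2
position: [0.5276, -0.1012, 0.13]
tool_rot: [[0.848, 0.53, -0.001], [0.53, -0.848, 0.0], [-0.001, -0.001, -1.0]]
ft_force: [-0.4, 0.6, 0.5]
opening: 0.0341
```

Run:
```python
from meas import *
t=-2.585;plan((.5284,-.1013,.0007),t+np.pi)
ps=[vision.get_image(n) for n in["top","scene"]]
a=np.hstack([rect(p,(.5237,.130),-.06,130,70,.036,3) for p in ps])
for p in ps:
  d=vision.pinpoint(p,"screw_coarse")[:2]; print([(round(x["conf"],2),ray(p,x["centre"],.036).round(4)) for x in d])
b=np.hstack([rect(p,(.508,-.114),t,130,70,.011,3) for p in ps])
cv2.imwrite("pics/v2.png",cv2.convertScaleAbs(np.vstack([a,b]),alpha=1.4)[:,:,::-1])
```

```text
shift [0.0022, 0.002, 0.431] turn [-0.0004, 0.0004, 0.0011] rows 3.0 1.0
[(0.95, array([0.5175, 0.1337, 0.036 ]))]
[(0.59, array([0.5321, 0.1318, 0.036 ])), (0.42, array([0.5274, 0.272 , 0.036 ]))]
```

View pics/v2.png

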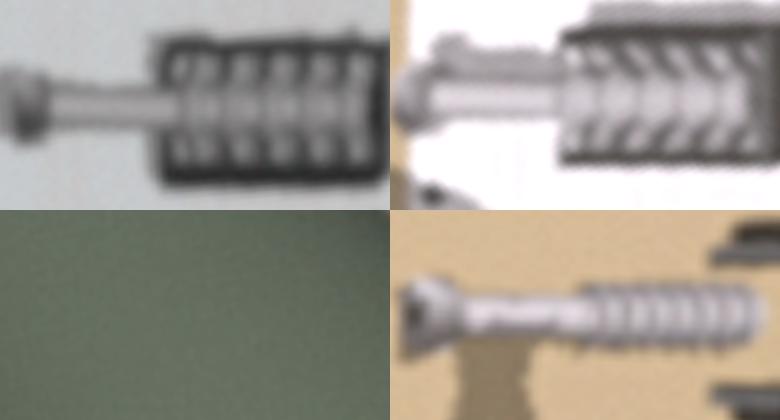

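Request:
servo_tool:
  increments:
    - [[0.002,0.002,0.15],[0,0,0.001],0.4]
    - [[0.002,0.002,0.28],[0,0,0.001],0.4]
    - [[0.002,0.002,0.38],[0,0,0.001],0.4]
    - [[0.002,0.002,0.42],[0,0,0.001],0.4]
    - [[0.002,0.002,0.43],[0,0,0.001],0.4]
    - [[0.002,0.002,0.43],[0,0,0.001],0.4]
    - [[0.002,0.002,0.43],[0,0,0.001],0]
    - [[0.002,0.002,0.43],[0,0,0.001],0]
    - [[0.002,0.002,0.43],[0,0,0.001],0]
    - [[0.002,0.002,0.43],[0,0,0.001],0]
    - [[0.002,0.002,0.43],[0,0,0.001],0]
    - [[0.002,0.002,0.43],[0,0,0.001],0]
  newtons: 80

```text
t: 13.6
position: [0.5302, -0.102, 0.0033]
tool_rot: [[0.85, 0.527, 0.003], [0.527, -0.85, -0.001], [0.002, 0.003, -1.0]]
ft_force: [-0.8, 0.4, 5.6]
opening: 0.0106
```

Run:
```python
from meas import *
# axial midpoint of screw in scene view relative to TCP
o=telemetry.get_obs(); print(o["ft_force"],o["opening"])
y=np.arctan2(o["tool_rot"][1][0],o["tool_rot"][0][0])+np.pi; u=np.array([np.cos(y),np.sin(y)])
c=np.array(o["position"][:2])+.024*u
p=vision.get_image("scene"); s=rect(p,c,y,160,16,.011,4).astype(int); h=s[8:56].mean(0); sat=h.max(1)-h.min(1)
m=np.where(sat<30)[0]; print("ends",m[0]/4-80,m[-1]/4-80)
plan((.44,-.02,.14),y+np.pi+1.4)
```

```text
[-0.80181939  0.36783076  5.6316874 ] 0.01059448266573251
ends -61.25 79.75
shift [-0.1106, -0.3896, -0.4569] turn [0.0023, 0.0001, -0.8913] rows 4.0 10.0
```

Request:
servo_tool:
  increments:
    - [[0,0,-0.05],[0,0,0],0]
    - [[0,0,-0.15],[0,0,0],0]
    - [[0,0,-0.3],[0,0,0],0]
    - [[-0.11,-0.39,-0.457],[0,0,-0.9],0]
    - [[-0.11,-0.39,-0.457],[0,0,-0.9],0]
    - [[-0.11,-0.39,-0.457],[0,0,-0.9],0]
    - [[-0.11,-0.39,-0.457],[0,0,-0.9],0]
    - [[-0.11,-0.39,-0.457],[0,0,-0.9],0]
    - [[-0.11,-0.39,-0.457],[0,0,-0.9],0]
    - [[-0.11,-0.39,-0.457],[0,0,-0.9],0]
    - [[-0.11,-0.39,-0.457],[0,0,-0.9],0]
    - [[-0.11,-0.39,-0.457],[0,0,-0.9],0]
    - [[-0.11,-0.39,-0.457],[0,0,-0.9],0]
    - [[-0.11,-0.39,-0.457],[0,0,-0.9],0]
    - [[-0.11,-0.39,-0.457],[0,0,-0.9],0]
    - [[-0.11,-0.39,-0.457],[0,0,-0.9],0]

```text
t: 15.25
position: [0.4391, -0.0194, 0.1388]
tool_rot: [[-0.387, 0.922, 0.0], [0.922, 0.387, -0.0], [-0.0, 0.0, -1.0]]
ft_force: [1.2, 0.8, -2.1]
opening: 0.0105
```

Run:
```python
from h import *
plan((.5044,.2034,.14),np.pi-.06); plan((.5044,.2034,.06),np.pi-.06)
```

```text
shift [0.6008, 0.4881, -0.0039] turn [0.0001, 0.0002, -0.709] rows 5.0 8.0
shift [0.6009, 0.488, 0.2627] turn [0.0001, 0.0002, -0.709] rows 5.0 8.0
```

Request:
servo_tool:
  increments:
    - [[0.6,0.488,0],[0,0,-0.709],0]
    - [[0.6,0.488,0],[0,0,-0.709],0]
    - [[0.6,0.488,0],[0,0,-0.709],0]
    - [[0.6,0.488,0],[0,0,-0.709],0]
    - [[0.6,0.488,0],[0,0,-0.709],0]
    - [[0.6,0.488,0],[0,0,-0.709],0]
    - [[0.6,0.488,0],[0,0,-0.709],0]
    - [[0.6,0.488,0],[0,0,-0.709],0]
    - [[0.6,0.488,0.1],[0,0,-0.709],0]
    - [[0.6,0.488,0.2],[0,0,-0.709],0]
    - [[0.6,0.488,0.263],[0,0,-0.709],0]
    - [[0.6,0.488,0.263],[0,0,-0.709],0]
    - [[0.6,0.488,0.263],[0,0,-0.709],0]

```text
t: 16.55
position: [0.5042, 0.2032, 0.0598]
tool_rot: [[-0.998, 0.059, -0.001], [0.059, 0.998, -0.0], [0.001, -0.0, -1.0]]
ft_force: [0.4, -0.7, -1.3]
opening: 0.0104
```

Run:
```python
from meas import *
o=telemetry.get_obs(); print(np.round(o["position"],4),o["ft_force"])
p=vision.get_image("scene")
zc=o["position"][2]+.0085
# held screw: ridge-top line at zc+11 ; coarse seated ridge tops at .047; report ridge phase vs model
def phase(c,z,pitch,n):
    s=rect(p,c,-.06,140,6,z,4).mean(2)[6:18].mean(0); x=np.arange(len(s))/4-70
    best=[]
    for o_ in np.arange(-8,8,.25):
        r=[27+pitch*(i-(n-1)/2)+o_ for i in range(n)]
        v=sum(np.interp(q,x,s) for q in r)/n-sum(np.interp(q+pitch/2,x,s) for q in r[:-1])/(n-1); best.append((round(v,1),o_))
    return sorted(best)[::-1][:4]
print("coarse",phase((.5237,.130),.047,13,5)); print("fine",phase((.528,.202),zc+.011,8,7))
K=rect(p,(.528,.202),-.06,130,70,zc,3); T=rect(p,(.528,.202),-.06,130,70,.0384,3);C=rect(p,(.5237,.130),-.06,130,70,.036,3);D=rect(p,(.5323,.274),-.06,130,70,.0384,3)
a=np.vstack([np.hstack([K,T]),np.hstack([C,D])])
for x in range(-60,66,10):
    for k in(0,390): cv2.line(a,(int((x+65)*3)+k,0),(int((x+65)*3)+k,14 if x==0 else 6),(255,0,0),1)
cv2.imwrite("pics/v3.png",cv2.convertScaleAbs(a,alpha=1.1)[:,:,::-1])
```

```text
[0.5042 0.2032 0.0598] [ 0.44948575 -0.70288747 -1.319708  ]
coarse [(np.float64(13.3), np.float64(2.0)), (np.float64(13.1), np.float64(2.25)), (np.float64(13.0), np.float64(1.75)), (np.float64(12.8), np.float64(2.5))]
fine [(np.float64(19.5), np.float64(0.5)), (np.float64(19.1), np.float64(0.75)), (np.float64(19.0), np.float64(0.25)), (np.float64(18.0), np.float64(1.0))]
```

View pics/v3.png

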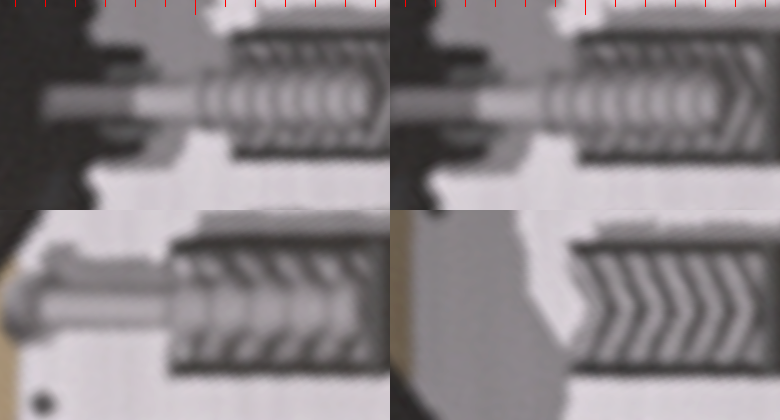

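Request:
servo_tool:
  increments:
    - [[-0.0045,0,0.04],[0,0,0],0]
    - [[-0.0045,0,0.065],[0,0,0],0]
    - [[-0.0045,0,0.08],[0,0,0],0]
    - [[-0.0045,0,0.085],[0,0,0],0]
    - [[-0.0045,0,0.085],[0,0,0],0]

```text
t: 17.1
position: [0.5053, 0.2031, 0.0339]
tool_rot: [[-0.998, 0.059, -0.001], [0.059, 0.998, -0.0], [0.001, -0.0, -1.0]]
ft_force: [-0.6, 1.0, -1.3]
opening: 0.0106
```

Request:
servo_tool:
  increments:
    - [[0,0,0.005],[0,0,0],0]
    - [[0,0,0.01],[0,0,0],0]
    - [[0,0,0.015],[0,0,0],0]
    - [[0,0,0.02],[0,0,0],0]
    - [[0,0,0.02],[0,0,0],0]

```text
t: 17.6
position: [0.506, 0.2037, 0.0302]
tool_rot: [[-0.998, 0.059, 0.002], [0.059, 0.998, 0.001], [-0.002, 0.001, -1.0]]
ft_force: [-5.7, 0.2, 16.9]
opening: 0.011
```

Request:
servo_tool:
  increments:
    - [[0,0,-0.008],[0,0,0],0]
    - [[0.004,0,-0.008],[0,0,0],0]
    - [[0.004,0,0],[0,0,0],0]
    - [[0.004,0,0],[0,0,0],0]

```text
t: 18.0
position: [0.5061, 0.2038, 0.0301]
tool_rot: [[-0.998, 0.059, 0.004], [0.059, 0.998, 0.001], [-0.004, 0.001, -1.0]]
ft_force: [-3.4, 0.2, 16.4]
opening: 0.0107
```

Request:
servo_tool:
  increments:
    - [[0.002,0,-0.004],[0,0,0],0]
    - [[0.002,0,-0.004],[0,0,0],0.3]
    - [[0.002,0,-0.004],[0,0,0],0.3]
    - [[0.002,0,-0.004],[0,0,0],0.35]
    - [[0.002,0,-0.1],[0,0,0],0.35]
    - [[0.002,0,-0.25],[0,0,0],0.35]
    - [[0.002,0,-0.35],[0,0,0],0.4]
    - [[0.002,0,-0.35],[0,0,0],0.4]
    - [[0.2,-0.7,-0.35],[0,0,0],0.4]
    - [[0.2,-0.7,-0.35],[0,0,0],0.4]
    - [[0.2,-0.7,-0.35],[0,0,0],0.4]
    - [[0.2,-0.7,-0.35],[0,0,0],0.4]
    - [[0.2,-0.7,-0.35],[0,0,0],0.4]
    - [[0.2,-0.7,-0.35],[0,0,0],0.4]

```text
t: 19.4
position: [0.4304, -0.0048, 0.1322]
tool_rot: [[-0.998, 0.064, -0.002], [0.064, 0.998, -0.0], [0.002, -0.0, -1.0]]
ft_force: [-0.2, 1.0, 0.6]
opening: 0.0343
```

Run:
```python
from meas import *
o=telemetry.get_obs(); print(np.round(o["position"],4),o["ft_force"])
ps=[vision.get_image(n) for n in["top","scene"]]
r=[]
for c in((.528,.202),(.5237,.130)): r.append(np.hstack([rect(p,c,-.06,130,70,.036,3) for p in ps]))
cv2.imwrite("pics/v4.png",cv2.convertScaleAbs(np.vstack(r),alpha=1.2)[:,:,::-1])
# A re-measure & plan
for p in ps: print(screw(p,(.617,-.193)))
t=.588;c=np.array([.622,-.190]);g=c-.024*np.array([np.cos(t),np.sin(t)]);print(g);plan((*g,.13),t+np.pi);plan((.45,-.1,.13),t+np.pi)
```

```text
[ 0.4304 -0.0048  0.1322] [-0.19442292  1.01305455  0.62260144]
(array([ 0.62276091, -0.19289539]), np.float64(-2.554183869752956), 122.9798812866211, 34.10129165649414)
(array([ 0.62218993, -0.18941795]), np.float64(-2.5542265778857187), 123.65255737304688, 27.088623046875)
[ 0.60203076 -0.20331275]
shift [-0.6066, -0.633, 0.0076] turn [0.0006, -0.0005, -0.4126] rows 6.0 5.0
shift [-0.08, -0.3197, 0.0083] turn [0.0006, -0.0005, -0.4126] rows 2.0 5.0
```

View pics/v4.png

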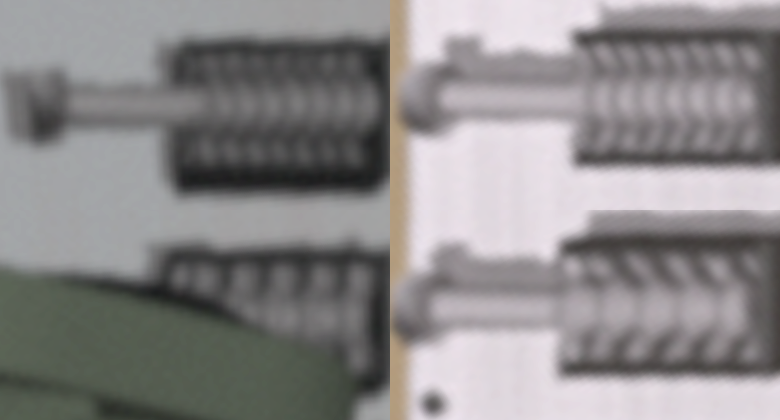

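Request:
servo_tool:
  increments:
    - [[-0.607,-0.633,0.008],[0,0,-0.4126],0.4]
    - [[-0.607,-0.633,0.008],[0,0,-0.4126],0.4]
    - [[-0.607,-0.633,0.008],[0,0,-0.4126],0.4]
    - [[-0.607,-0.633,0.008],[0,0,-0.4126],0.4]
    - [[-0.607,-0.633,0.008],[0,0,-0.4126],0.4]
    - [[-0.607,-0.633,0.008],[0,0,-0.4126],0.4]
    - [[-0.607,-0.633,0.008],[0,0,-0.4126],0.4]
    - [[-0.607,-0.633,0.008],[0,0,-0.4126],0.4]
    - [[-0.607,-0.633,0.008],[0,0,-0.4126],0.4]

```text
t: 20.4
position: [0.602, -0.2011, 0.1303]
tool_rot: [[-0.83, -0.557, -0.001], [-0.557, 0.83, 0.001], [0.001, 0.002, -1.0]]
ft_force: [-0.4, 1.5, 0.2]
opening: 0.0342
```

```bash
cat >> meas.py <<'E'
def phase(p,c,z,pitch,n,off=0,w=6,yaw=-.06):
    c=np.array(c)+off/1e3*np.array([-np.sin(yaw),np.cos(yaw)])
    s=rect(p,c,yaw,140,w,z,4).mean(2).mean(0); s=s-cv2.blur(s[None],(int(pitch*4)|1,1))[0]; x=np.arange(len(s))/4-70
    O=np.arange(-9,9,.1); v=[sum(np.interp(27+pitch*(i-(n-1)/2)+o,x,s) for i in range(n)) for o in O]
    return round(float(O[np.argmax(v)]),1),round(max(v)/n,1)
E
python3 - <<'E'
from meas import *
o=telemetry.get_obs(); print(np.round(o["position"],4)); plan((.602,-.2033,.0007),.588+np.pi)
for n in("top","scene"):
    p=vision.get_image(n)
    for nm,c,pi,k in(("coarse",(.5237,.130),13,5),("fine",(.528,.202),8,7)):
        print(n,nm,"ridges@.036",phase(p,c,.036,pi,k),"teeth+15",phase(p,c,.036,pi,k,15),"teeth-15",phase(p,c,.036,pi,k,-15))
        s=rect(p,c,-.06,10,60,.036,4)  # lateral position of shank
        s=rect(p,np.array(c)+np.array([-.022,.0013]),-.06,16,50,.036,4).mean(2).mean(1); print("  shank lat",[int(v) for v in s[::8]])
E
```

```text
[ 0.602  -0.2011  0.1303]
shift [0.0039, -0.0069, 0.432] turn [0.0011, -0.0004, 0.0021] rows 3.0 1.0
top coarse ridges@.036 (2.5, np.float64(5.1)) teeth+15 (1.8, np.float64(14.4)) teeth-15 (1.5, np.float64(16.2))
  shank lat [152, 149, 148, 148, 147, 146, 146, 146, 141, 127, 112, 112, 122, 126, 121, 111, 111, 125, 139, 145, 146, 146, 147, 147, 149]
top fine ridges@.036 (7.0, np.float64(6.3)) teeth+15 (1.7, np.float64(4.5)) teeth-15 (1.0, np.float64(6.2))
  shank lat [154, 154, 154, 154, 153, 153, 153, 153, 146, 131, 118, 121, 127, 125, 115, 107, 116, 136, 150, 154, 154, 154, 154, 154, 154]
scene coarse ridges@.036 (-2.3, np.float64(7.6)) teeth+15 (4.5, np.float64(15.7)) teeth-15 (2.8, np.float64(10.3))
  shank lat [193, 193, 183, 155, 129, 123, 123, 117, 114, 128, 147, 158, 159, 148, 143, 163, 185, 192, 191, 190, 190, 190, 190, 190, 190]
scene fine ridges@.036 (2.8, np.float64(8.7)) teeth+15 (4.3, np.float64(9.1)) teeth-15 (2.8, np.float64(5.7))
  shank lat [201, 202, 200, 181, 148, 129, 128, 124, 119, 130, 149, 159, 159, 148, 140, 160, 188, 198, 197, 196, 195, 195, 195, 195, 195]
```

```bash
cat >> meas.py <<'E'
def hexcmp(p,ca,cb,za=.036,zb=.036,yaw=-.06):
    """shift (along, across; mm) of the hex end in b's patch relative to a's"""
    u=np.array([np.cos(yaw),np.sin(yaw)])
    f=lambda c,z,L,W:rect(p,np.array(c)-.048*u,yaw,L,W,z,4).astype(np.float32).mean(2)
    T=f(ca,za,40,32); S=f(cb,zb,64,56); r=cv2.matchTemplate(S,T,cv2.TM_CCOEFF_NORMED); i=np.unravel_index(r.argmax(),r.shape)
    return (i[1]-48)/4,-(i[0]-48)/4,round(float(r.max()),3)
E
python3 - <<'E'
from meas import *
for n in("top","scene"):
    p=vision.get_image(n); print(n,"fine vs coarse",hexcmp(p,(.5237,.130),(.528,.202)))
    K,R,t=cam(p);C=-R.T@t
    # d(apparent)/dz at fine hex
    X=np.array([.48,.205,.036]); d=(X-C)/(C[2]-X[2]); print("per mm z: ",-d[:2].round(2)*-1)
E
```

```text
top fine vs coarse (np.float64(5.0), np.float64(0.0), 0.982)
per mm z:  [0.09 0.23]
scene fine vs coarse (np.float64(2.75), np.float64(-0.25), 0.975)
per mm z:  [-0.53 -0.  ]
```

Request:
servo_tool:
  increments:
    - [[0.004,-0.007,0.15],[0,0,0.002],0.4]
    - [[0.004,-0.007,0.28],[0,0,0.002],0.4]
    - [[0.004,-0.007,0.38],[0,0,0.002],0.4]
    - [[0.004,-0.007,0.42],[0,0,0.002],0.4]
    - [[0.004,-0.007,0.432],[0,0,0.002],0.3]
    - [[0.004,-0.007,0.432],[0,0,0.002],0.3]
    - [[0.004,-0.007,0.432],[0,0,0.002],0]
    - [[0.004,-0.007,0.432],[0,0,0.002],0]
    - [[0.004,-0.007,0.432],[0,0,0.002],0]
    - [[0.004,-0.007,0.432],[0,0,0.002],0]
    - [[0.004,-0.007,0.432],[0,0,0.002],0]
    - [[0.004,-0.007,0.432],[0,0,0.002],0]
  newtons: 80

```text
t: 21.8
position: [0.6043, -0.2062, 0.0031]
tool_rot: [[-0.833, -0.553, 0.003], [-0.553, 0.833, -0.001], [-0.002, -0.003, -1.0]]
ft_force: [0.1, 0.2, 7.1]
opening: 0.0111
```

Run:
```python
from meas import *
plan((.5,.05,.16),.588+np.pi-.65)
```

```text
shift [-0.1835, 0.9023, -0.5252] turn [-0.0013, 0.0017, 0.4125] rows 7.0 5.0
```

Request:
servo_tool:
  increments:
    - [[0,0,-0.05],[0,0,0],0]
    - [[0,0,-0.15],[0,0,0],0]
    - [[0,0,-0.3],[0,0,0],0]
    - [[0.315,0.393,-0.49],[0,0,0.2],0]
    - [[0.315,0.393,-0.49],[0,0,0.2],0]
    - [[0.315,0.393,-0.49],[0,0,0.4],0]
    - [[0.315,0.393,-0.49],[0,0,0.4],0]
    - [[-0.126,0.99,-0.49],[0,0,0.4125],0]
    - [[-0.126,0.99,-0.49],[0,0,0.4125],0]
    - [[-0.126,0.99,-0.49],[0,0,0.4125],0]
    - [[-0.126,0.99,-0.49],[0,0,0.4125],0]
    - [[-0.126,0.99,-0.49],[0,0,0.4125],0]
    - [[-0.126,0.99,-0.49],[0,0,0.4125],0]
    - [[-0.126,0.99,-0.49],[0,0,0.4125],0]

```text
t: 23.2
position: [0.4699, 0.063, 0.1487]
tool_rot: [[-0.998, 0.06, 0.0], [0.06, 0.998, -0.001], [-0.0, -0.001, -1.0]]
ft_force: [0.2, -0.6, -2.8]
opening: 0.0109
```

Run:
```python
from meas import *
plan((.508,.2755,.15),np.pi-.06);plan((.508,.2755,.06),np.pi-.06)
```

```text
shift [-0.084, 0.7146, -0.0047] turn [-0.0004, 0.0002, -0.0003] rows 5.0 1.0
shift [-0.084, 0.7148, 0.2953] turn [-0.0004, 0.0002, -0.0003] rows 5.0 1.0
```

Request:
servo_tool:
  increments:
    - [[-0.071,0.715,0],[0,0,0],0]
    - [[-0.071,0.715,0],[0,0,0],0]
    - [[-0.071,0.715,0],[0,0,0],0]
    - [[-0.071,0.715,0],[0,0,0],0]
    - [[-0.071,0.715,0],[0,0,0],0]
    - [[-0.071,0.715,0.1],[0,0,0],0]
    - [[-0.071,0.715,0.2],[0,0,0],0]
    - [[-0.071,0.715,0.295],[0,0,0],0]
    - [[-0.071,0.715,0.295],[0,0,0],0]
    - [[-0.071,0.715,0.295],[0,0,0],0]

```text
t: 24.2
position: [0.5047, 0.2741, 0.0599]
tool_rot: [[-0.998, 0.064, -0.001], [0.064, 0.998, -0.001], [0.001, -0.001, -1.0]]
ft_force: [0.5, -0.5, -1.4]
opening: 0.0108
```

Run:
```python
from meas import *
o=telemetry.get_obs(); z=o["position"][2]; print(np.round(o["position"],4))
p=vision.get_image("scene")
for dz in (.008,.010): 
  print("hex med vs coarse",hexcmp(p,(.5237,.130),(.5323,.274),.036,z+dz),"ridge",phase(p,(.5323,.274),z+dz,10,6))
print("fine vs coarse",hexcmp(p,(.5237,.130),(.528,.202)))
print(phase(p,(.5237,.13),.036,13,5))
S=lambda c,z:rect(p,c,-.06,140,60,z,2.8 and 3)
a=np.vstack([S((.5323,.274),z+.009),S((.528,.202),.036),S((.5237,.130),.036)]); cv2.imwrite("pics/v5.png",a[:,:,::-1])
```

```text
[0.5047 0.2741 0.0599]
hex med vs coarse (np.float64(-10.5), np.float64(12.0), 0.628) ridge (0.3, np.float64(5.5))
hex med vs coarse (np.float64(-9.5), np.float64(12.0), 0.627) ridge (1.2, np.float64(5.5))
fine vs coarse (np.float64(2.75), np.float64(-0.25), 0.976)
(-2.5, np.float64(7.1))
```

View pics/v5.png

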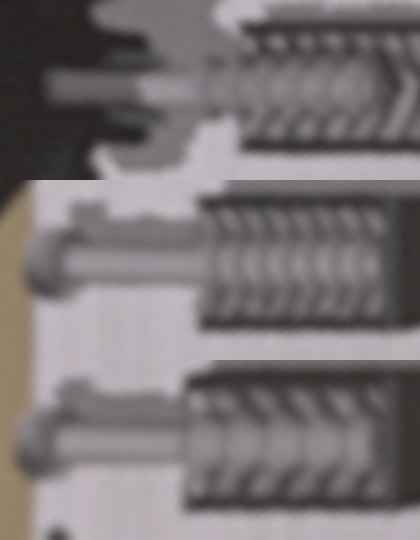

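Request:
servo_tool:
  increments:
    - [[0.004,0.0035,0.04],[0,0,0],0]
    - [[0.004,0.0035,0.065],[0,0,0],0]
    - [[0.004,0.0035,0.08],[0,0,0],0]
    - [[0.004,0.0035,0.087],[0,0,0],0]
    - [[0.004,0.0035,0.087],[0,0,0],0]

```text
t: 24.75
position: [0.5033, 0.2766, 0.0333]
tool_rot: [[-0.998, 0.062, -0.0], [0.062, 0.998, -0.0], [0.0, -0.0, -1.0]]
ft_force: [-0.2, 0.0, -1.9]
opening: 0.011
```

Request:
servo_tool:
  increments:
    - [[0,0,0.005],[0,0,0],0]
    - [[0,0,0.01],[0,0,0],0]
    - [[0,0,0.015],[0,0,0],0]
    - [[0,0,0.022],[0,0,0],0]
    - [[0,0,0.022],[0,0,0],0]

```text
t: 25.25
position: [0.5045, 0.2766, 0.0276]
tool_rot: [[-0.998, 0.062, 0.002], [0.062, 0.998, -0.0], [-0.002, -0.0, -1.0]]
ft_force: [0.8, -1.6, 2.9]
opening: 0.0109
```

Request:
servo_tool:
  increments:
    - [[0,0,0.004],[0,0,0],0]
    - [[0,0,0.006],[0,0,0],0]
    - [[0,0,0.006],[0,0,0],0]

```text
t: 25.55
position: [0.5045, 0.2767, 0.0268]
tool_rot: [[-0.998, 0.062, 0.002], [0.062, 0.998, 0.0], [-0.002, 0.0, -1.0]]
ft_force: [-2.4, -3.2, 11.3]
opening: 0.0106
```

Request:
servo_tool:
  increments:
    - [[0,0,-0.004],[0,0,0],0]
    - [[0,0,-0.004],[0,0,0],0.3]
    - [[0,0,-0.004],[0,0,0],0.3]
    - [[0,0,-0.004],[0,0,0],0.35]
    - [[0,0,-0.1],[0,0,0],0.35]
    - [[0,0,-0.25],[0,0,0],0.35]
    - [[0,0,-0.35],[0,0,0],0.4]
    - [[0.15,-1,-0.35],[0,0,0],0.4]
    - [[0.15,-1,-0.35],[0,0,0],0.4]
    - [[0.15,-1,-0.35],[0,0,0],0.4]
    - [[0.15,-1,-0.35],[0,0,0],0.4]
    - [[0.15,-1,-0.35],[0,0,0],0.4]
    - [[0.15,-1,-0.35],[0,0,0],0.4]
    - [[0.15,-1,-0.35],[0,0,0],0.4]
    - [[0.15,-1,-0.35],[0,0,0],0.4]

```text
t: 27.05
position: [0.4397, -0.021, 0.1301]
tool_rot: [[-0.998, 0.065, -0.0], [0.065, 0.998, 0.001], [0.0, 0.001, -1.0]]
ft_force: [0.5, 1.1, -0.1]
opening: 0.0341
```

Request:
servo_tool:
  increments:
    - [[0,-0.4,0],[0,0,0],0.4]
    - [[0,-0.4,0],[0,0,0],0.4]
    - [[0,-0.4,0],[0,0,0],0.4]
    - [[0,-0.4,0],[0,0,0],0.4]

```text
t: 27.45
position: [0.4336, -0.1406, 0.1301]
tool_rot: [[-0.998, 0.063, 0.001], [0.063, 0.998, -0.0], [-0.001, -0.0, -1.0]]
ft_force: [-0.7, 1.1, 0.1]
opening: 0.0344
```

```bash
cat >> meas.py <<'E'
def allcmp():
    C={"coarse":(.5237,.130),"fine":(.528,.202),"medium":(.5323,.274)}; M={}
    for n in("top","scene"):
        p=vision.get_image(n); K,R,t=cam(p); X=-R.T@t
        for a,b in(("coarse","fine"),("coarse","medium"),("medium","fine")):
            h=hexcmp(p,C[a],C[b]); k=(np.array([C[b][0]-.048,C[b][1],.036])-X)/(X[2]-.036); M[n,a,b]=(h,k[0],k[1])
    for a,b in(("coarse","fine"),("coarse","medium"),("medium","fine")):
        t,s=M["top",a,b],M["scene",a,b]; dz=(t[0][0]-s[0][0])/(t[1]-s[1]); print(b,"vs",a,"dx %.2f dz %.2f"%(t[0][0]-t[1]*dz,dz),t[0],s[0])
E
python3 - <<'E'
from meas import *
allcmp()
E
```

```text
fine vs coarse dx 4.67 dz 3.60 (np.float64(5.0), np.float64(0.0), 0.982) (np.float64(2.75), np.float64(-0.25), 0.975)
medium vs coarse dx -0.38 dz -1.20 (np.float64(-0.5), np.float64(-2.0), 0.944) (np.float64(0.25), np.float64(-0.5), 0.973)
fine vs medium dx 5.23 dz 5.59 (np.float64(5.75), np.float64(2.0), 0.973) (np.float64(2.25), np.float64(0.0), 0.966)
```

Run:
```python
from meas import *
plan((.45,.2036,.13),np.pi-.06);plan((.505,.2036,.13),np.pi-.06);plan((.505,.2036,.0305),np.pi-.06)
```

```text
shift [0.0118, 1.141, 0.001] turn [0.0008, -0.0004, -0.0003] rows 7.0 1.0
shift [-0.1712, 1.1521, 0.0009] turn [0.0008, -0.0004, -0.0003] rows 7.0 1.0
shift [-0.1714, 1.1517, 0.3326] turn [0.0008, -0.0004, -0.0003] rows 8.0 1.0
```

Request:
servo_tool:
  increments:
    - [[-0.1712,1,0],[0,0,0],0.4]
    - [[-0.1712,1,0],[0,0,0],0.4]
    - [[-0.1712,1,0],[0,0,0],0.4]
    - [[-0.1712,1,0],[0,0,0],0.4]
    - [[-0.1712,1,0],[0,0,0],0.4]
    - [[-0.1712,1,0],[0,0,0],0.4]
    - [[-0.1712,1,0],[0,0,0],0.4]
    - [[-0.1712,1,0],[0,0,0],0.4]

```text
t: 28.35
position: [0.5012, 0.1596, 0.1298]
tool_rot: [[-0.998, 0.056, -0.001], [0.056, 0.998, -0.0], [0.001, -0.0, -1.0]]
ft_force: [0.7, -1.2, 0.1]
opening: 0.0345
```

Request:
servo_tool:
  increments:
    - [[0,0.152,0],[0,0,0],0.4]
    - [[0,0.152,0.1],[0,0,0],0.4]
    - [[0,0.152,0.2],[0,0,0],0.4]
    - [[0,0.152,0.28],[0,0,0],0.35]
    - [[0,0.152,0.32],[0,0,0],0.35]
    - [[0,0.152,0.333],[0,0,0],0.35]
    - [[0,0.152,0.333],[0,0,0],0.35]

```text
t: 29.05
position: [0.5051, 0.2015, 0.0304]
tool_rot: [[-0.998, 0.063, -0.0], [0.063, 0.998, -0.0], [0.0, -0.0, -1.0]]
ft_force: [0.5, -0.4, -0.8]
opening: 0.0299
```

Request:
servo_tool:
  increments:
    - [[0,0,0],[0,0,0],0]
    - [[0,0,0],[0,0,0],0]
    - [[0,0,0],[0,0,0],0]
    - [[0,0,0],[0,0,0],0]
    - [[0,0,0],[0,0,0],0]
  newtons: 80

```text
t: 29.55
position: [0.5063, 0.2027, 0.0312]
tool_rot: [[-0.998, 0.061, 0.002], [0.061, 0.998, 0.001], [-0.002, 0.002, -1.0]]
ft_force: [0.8, 4.4, 5.6]
opening: 0.0112
```

Request:
servo_tool:
  increments:
    - [[0,0.0035,-0.02],[0,0,0],0]
    - [[0,0.0035,-0.025],[0,0,0],0]
    - [[0.008,0.0035,-0.025],[0,0,0],0]
    - [[0.016,0.0035,-0.025],[0,0,0],0]
    - [[0.016,0.0035,-0.025],[0,0,0],0]

```text
t: 30.05
position: [0.4995, 0.203, 0.0373]
tool_rot: [[-0.998, 0.062, -0.002], [0.062, 0.998, -0.001], [0.002, -0.001, -1.0]]
ft_force: [-0.4, -0.6, -2.0]
opening: 0.0112
```

Request:
servo_tool:
  increments:
    - [[0,0,0.01],[0,0,0],0]
    - [[0,0,0.02],[0,0,0],0]
    - [[0,0,0.028],[0,0,0],0]
    - [[0,0,0.034],[0,0,0],0]
    - [[0,0,0.039],[0,0,0],0]
    - [[0,0,0.039],[0,0,0],0]

```text
t: 30.65
position: [0.5009, 0.2037, 0.0266]
tool_rot: [[-0.998, 0.062, 0.001], [0.062, 0.998, 0.001], [-0.001, 0.001, -1.0]]
ft_force: [-1.9, 0.2, 4.4]
opening: 0.011
```

Request:
servo_tool:
  increments:
    - [[0,0,0],[0,0,0],0.3]
    - [[0,0,0],[0,0,0],0.3]
    - [[0,0,0],[0,0,0],0.35]
    - [[0,0,-0.1],[0,0,0],0.35]
    - [[0,0,-0.25],[0,0,0],0.35]
    - [[0,0,-0.35],[0,0,0],0.4]
    - [[0.15,-1,-0.35],[0,0,0],0.4]
    - [[0.15,-1,-0.35],[0,0,0],0.4]
    - [[0.15,-1,-0.35],[0,0,0],0.4]
    - [[0.15,-1,-0.35],[0,0,0],0.4]
    - [[0.15,-1,-0.35],[0,0,0],0.4]
    - [[0.15,-1,-0.35],[0,0,0],0.4]
    - [[0.15,-1,-0.35],[0,0,0],0.4]
    - [[0.15,-1,-0.35],[0,0,0],0.4]
    - [[0.15,-1,-0.35],[0,0,0],0.4]

```text
t: 32.15
position: [0.437, -0.0925, 0.131]
tool_rot: [[-0.998, 0.061, -0.0], [0.061, 0.998, 0.001], [0.0, 0.001, -1.0]]
ft_force: [0.8, 0.4, -0.7]
opening: 0.0345
```

Request:
servo_tool:
  increments:
    - [[0,-0.2,0],[0,0,0],0.4]
    - [[0,-0.2,0],[0,0,0],0.4]
    - [[0,-0.2,0],[0,0,0],0.4]

```text
t: 32.45
position: [0.4339, -0.1529, 0.131]
tool_rot: [[-0.998, 0.062, 0.0], [0.062, 0.998, 0.0], [-0.0, 0.0, -1.0]]
ft_force: [0.3, 0.5, -0.8]
opening: 0.0342
```

Run:
```python
from meas import *
allcmp()
ps=[vision.get_image(n) for n in["top","scene"]]
a=np.vstack([np.hstack([rect(p,c,-.06,134,60,.036,3)[:, :390] for p in ps]) for c in((.5323,.274),(.528,.202),(.5237,.130))])
cv2.imwrite("pics/v6.png",cv2.convertScaleAbs(a,alpha=1.2)[:,:,::-1])
```

```text
fine vs coarse dx 0.04 dz -0.40 (np.float64(0.0), np.float64(-1.75), 0.975) (np.float64(0.25), np.float64(-0.75), 0.989)
medium vs coarse dx -0.38 dz -1.20 (np.float64(-0.5), np.float64(-2.0), 0.943) (np.float64(0.25), np.float64(-0.5), 0.973)
fine vs medium dx 0.39 dz 1.20 (np.float64(0.5), np.float64(0.5), 0.968) (np.float64(-0.25), np.float64(-0.5), 0.99)
```

View pics/v6.png

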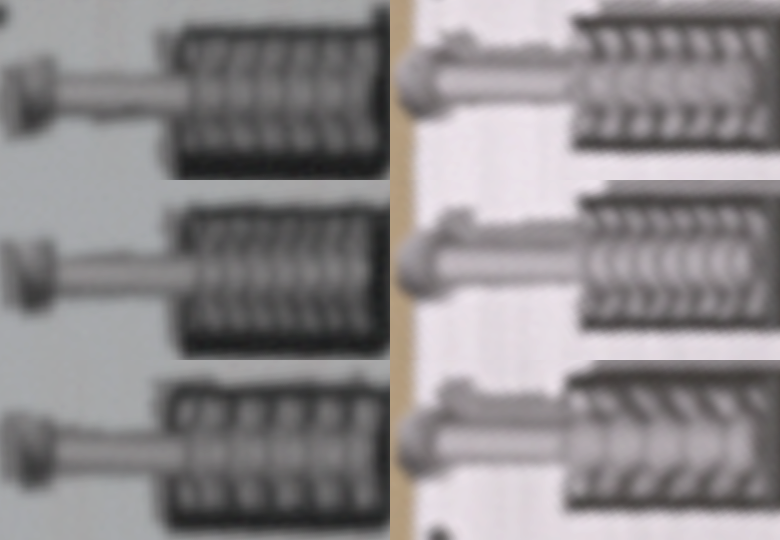

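Run:
```python
from h import *
print(workorder.hand_in())
```

```text
the job is handed in; nothing more can be done
None
```

All three screws are in their matching troughs, released, and the job was handed in at about 33 s on the robot clock. No verdict was reported.

**Coarse and medium:** both went home on the first try.

**Fine:** it first came to rest about 4 mm high and 5 mm too far along. I re-gripped it, moved it back about 5 mm and lowered it again. It then went home with only about 4 N of contact force.

**Last checks:** comparing the hex ends in both cameras, the three screws agree to within 0.4 mm along the troughs. Their heights agree to within 1.2 mm, the medium reading lowest. The final picture shows every tip towards its end wall and every thread between its teeth.

**What disagreed:**
- The top camera put the fine and medium screws about 2 mm off across, compared with the coarse one, while the scene camera showed 0.5–0.75 mm. I took this as error in my assumed trough spacing and did not resolve it.
- The point-finding network's estimates differed between the cameras by up to about 15 mm along the trough, so I relied on the image comparison and contact readings instead.

The can, spool, bottle, phone and red or pink look-alikes were not approached; I took no final picture of them.

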